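# Push a row of tins home in the storeroom cubby

### The arm

A 6-joint arm with a two-finger parallel gripper is mounted at the origin on the work surface. World frame = base frame: x ahead of the robot, y to its left, z up, the work surface at z = 0. Lengths are in m, angles in rad, forces in N, time in s.
With the tool pointing down it reaches from about 0.35 to 0.775 m from the base axis. Payload 5.5 kg.
Tool frame: the origin (TCP) lies on the centre line of the jaws, within the pads' length; the fingertips stand 11 mm ahead of it and the grasp point (between the pads) lies 8 mm behind it (env.nose_length is the distance from the TCP to the fingertips, in m); x points along the fingers, z is the direction in which the jaws open and shut, and the axes are right-handed (so a half turn about x gives the same grasp; the last joint's range is limited). The gripper opens to 85 mm and grips with 20 to 120 N. Pads are 22 mm wide; open, the fingers measure 114 mm over their backs; the gripper's body (76 mm by 85 mm) begins 54 mm behind the grasp point. The pads swing forward as they close: fully open they stand 13 mm farther back than shut.
Start: joints at [-1.261, 0.313, 0.046, 1.304, 0, 1.431], TCP at [0.25, -0.518, 0.242] pointing down, gripper open.
Joint ranges: [-2.76, 2.76], [-0.86, 1.69], [-1.03, 1.26], [-2.2, 2.34], [-1.47, 1.5], [-3.14, 3.14]. Speed limits (rad/s): [2.57, 2.57, 3.14, 3.14, 3.14, 3.14].

### API

Orientations are given as a unit quaternion [w, x, y, z].
In Python, from workcell import env gives the robot as it stands. The module is installed in compiled form; this text tells all that it offers.
- The arm moves only by the tool step_arm, never from a script. Its argument "moves" is a list that holds one entry, the list of rows, each a list of 7 numbers: the turn, a rotation vector about the tool's x, y, z in rad, then the shift along the tool's x, y, z in m, then the opening, from 0 (shut) to 1 (fully open). In form: [[[rx, ry, rz, tx, ty, tz, grip], ...]]. A call has 1 to 12 rows; each row is the pose to reach, as a shift and turn from the pose measured when the call began, along the tool's axes at that moment; what a row does not reach only later rows make up. A row lasts 1/10 s, in which the tool goes at most 50 mm and 8.59 degrees, less where a joint would pass 70% of its speed; a pose out of reach is approached as far as the arm can. A call with a gripper value outside its range is refused whole. The fingers move at their own pace and stop on an object; "force" is the grip in N (left out, the last holds). Time passes only in rows, so rows that repeat a pose let the fingers close. It gives the time, the measured TCP pose, the force and the opening at its end, in the units of the state.
- env.get_state(): the state, without advancing time (a new reading comes with each control period).
- env.read_camera(name): name is "side" or "top"; returns (picture, depth): 384x512x3 uint8, red, green, blue; 384x512 float32, m along the optical axis (not along the pixel's ray), 0 where there is no reading.
- env.get_calibration(name): a dict with "mtx" (3x3 intrinsics, pixels), "distortion" ([k1, k2, p1, p2, k3] as OpenCV has them; the pictures are not rectified), "camera_from_world" (4x4, takes a point from world to camera coordinates). Camera axes: x right, y down, z forward; pixel columns grow to the right and rows downward; lengths in m; the calibration is good to about 2 mm. A picture is of the moment at which its call begins. get_calibration takes no time and is no camera call.
- env.hand_in(): hands the job in, once; it reports no verdict.
Trained networks look in the newest picture that a camera, given by its name, has taken for a name from the list of things; names that differ only in an ending like _2 or _b are one class to them, and where a whole thing is asked for, a point or a joint stands for the part that bears it (a point fixed in the world has none). Each returns a list of dicts, best first, with "confidence" (0 to 1); they miss things now and then, are a little off and sometimes report something else, mostly with a low value. They report only what shows in the picture. A call takes as long as a camera call. They do not tell look-alikes from the thing itself.
- env.boxes_of(camera, thing): "uv" ([column, row] in pixels, amid what is visible of it).
- env.silhouettes(camera, thing): "mask" (384x512 bool, what is visible of it) and "uv" ([column, row] in pixels, amid what is visible of it).
The state is a dict: "clock": time; "joint_pos": joint angles; "qvel": joint speeds; "tau": joint torques, N m; "tcp_pos": TCP position; "orientation": TCP orientation; "wrist_force": force on the tool from outside, world axes, zero at the start; "ft_torque": the same for the moment, N m; "finger_gap": finger opening in m.
Only numpy, scipy, OpenCV 4.12 (cv2) and the standard library are available. Lean on these libraries where they do the work, as an engineer would, in place of code of your own. Each camera call takes 0.05 s, during which the arm holds its last target.

### The job

Stand the spare tin in line at the tail of the row of three steel tins, then push all four as one straight block into the white cubby, feeling for the unseen sprung plate inside, until the plate clearly gives a few millimetres; hold for a moment without squashing it, then let go. Leave the tins upright, close together, in line with the cubby and resting against the plate, without the row ever buckling or tipping and with the other things left where they are.

Things in the scene. Friction and masses are not known exactly. Their poses are not given: they have to be found in the camera images.
- cubby: fixed white melamine cubby, roofed, open at one end: inside 64 mm wide, 62 mm high; outside 94 mm wide, 77 mm high, 200 mm long; its floor is the shelf itself. Origin: centre of the mouth at shelf level; x points straight into the cubby, y across, z up. Two 45 mm high grey cheeks widen from 64 mm at the mouth to about 84 mm, 19 mm in front of it
- cubby_mouth (a point): centre of the cubby's mouth, 31 mm above the shelf. Inside, unseen under the roof, a sprung plate faces the mouth, 30 to 75 mm in from it, different every time and not measured. It gives 1 mm per 1.2 N along the cubby's x (15 mm travel, no preload). Press it with 4 to 10 N; over 15 N squashes it
- cubby_roof (a point): middle of the roof's upper face, 77 mm above the shelf, 100 mm in from the mouth. Pushing the row takes 1 to 5 N for friction on the shelf, on top of the plate's force. On letting go, the spring pushes the row back a few mm until friction holds it, still touching the plate
- tin_a: first tin of the row, nearest the cubby, its front face some 25 to 40 mm before the mouth: plain steel rectangular tin with a low lid, 40 mm along its x axis, 56 mm along y, 50 mm high, about 0.2 kg (varies), closed and rigid; origin at the centre of its underside, z up; its x axis points roughly into the cubby
- tin_b: second tin of the row, a few mm behind tin_a and not quite in line: the same plain steel rectangular tin with a low lid, 40 mm along its x axis, 56 mm along y, 50 mm high, about 0.2 kg (varies), closed and rigid; origin at the centre of its underside, z up
- tin_c: third tin of the row, at its tail, a few mm behind tin_b and not quite in line: the same plain steel rectangular tin with a low lid, 40 mm along its x axis, 56 mm along y, 50 mm high, about 0.2 kg (varies), closed and rigid; origin at the centre of its underside, z up
- spare: the spare fourth tin, standing by itself to the left of the row: the same plain steel rectangular tin with a low lid, 40 mm along its x axis, 56 mm along y, 50 mm high, about 0.2 kg (varies), closed and rigid; origin at the centre of its underside, z up. It can be gripped across its 56 mm
- dispenser: bystander: heavy black tape dispenser, 60 x 150 x 86 mm; origin under its centre
- roll_near: bystander: brown tape roll lying flat, 90 mm across, 48 mm high, on the robot's side of the row; origin under its centre
- roll_far: bystander: brown tape roll lying flat, 90 mm across, 48 mm high, beyond the row; origin under its centre
- canister: bystander: lidded stainless canister, 104 mm across, 145 mm high; origin under its centre
- pen_pot: bystander: white ceramic pot with pens, 76 mm across, 140 mm high with the pens; origin under its centre
- rattan_bin: fixed: rattan-look bin in an oak carcass at the right-hand side, 300 x 340 x 258 mm, front facing the row; origin under its centre
Things that resemble listed ones, but are neither listed nor needed, are in the scene too. What is shaped like the tin_a but brown or purple is not meant.

How it is judged:
On the way, in this order (a step that is already met when the one before it is completed fails the run):
1. the spare tin stands upright in line at the tail of the row, up against the third tin (horizontal distance between spare and tin_c below 0.0465 m and angle between spare's own z axis and vertical below 0.1 rad and height (world z) of spare below 0.004 m and x of spare in the frame of tin_c below -0.036 m), for 0.2 s.
2. the first tin, in the cubby, presses the sprung plate with more than 3 N for 0.3 s, the four tins close together in line (contact force between cubby and tin_a above 3 N and x of tin_a in the frame of cubby above 0.005 m and horizontal distance between tin_a and tin_b below 0.0445 m and horizontal distance between tin_b and tin_c below 0.0445 m and horizontal distance between tin_c and spare below 0.0445 m and y of tin_a in the frame of cubby between -0.01 and 0.01 m and angle between the x axis of each of tin_a, tin_b, tin_c, spare and the x axis of cubby, either way round below 0.1 rad and angle between each of tin_a, tin_b, tin_c, spare's own z axis and vertical below 0.06 rad and y of tin_b in the frame of cubby between -0.01 and 0.01 m and y of tin_c in the frame of cubby between -0.01 and 0.01 m and y of spare in the frame of cubby between -0.01 and 0.01 m), for 0.3 s.
At the end, for the whole second after the job is handed in: All four tins still and upright (0.06 rad) on the shelf, each within 9 mm of the cubby's axis and turned under 0.1 rad from it, neighbouring centres under 44.5 mm apart, the first tin inside the cubby and still resting on its sprung plate (over 0.2 N) (contact force between cubby and tin_a above 0.2 N and x of tin_a in the frame of cubby above 0.005 m and horizontal distance between tin_a and tin_b below 0.0445 m and horizontal distance between tin_b and tin_c below 0.0445 m and horizontal distance between tin_c and spare below 0.0445 m and y of tin_a in the frame of cubby between -0.009 and 0.009 m and angle between the x axis of each of tin_a, tin_b, tin_c, spare and the x axis of cubby, either way round below 0.1 rad and angle between each of tin_a, tin_b, tin_c, spare's own z axis and vertical below 0.06 rad and y of tin_b in the frame of cubby between -0.009 and 0.009 m and y of tin_c in the frame of cubby between -0.009 and 0.009 m and y of spare in the frame of cubby between -0.009 and 0.009 m and height (world z) of spare below 0.004 m and linear speed of each of tin_a, tin_b, tin_c, spare below 0.01 m/s); the robot touches nothing.
It fails at once if the plate is squashed: over 15 N between the first tin and the cubby (contact force between cubby and tin_a above 15 N).
It fails at once if the row buckles: a tin of the row goes over 25 mm off the cubby's axis or turns over 0.35 rad from it (not (y of tin_a in the frame of cubby between -0.025 and 0.025 m and angle between the x axis of tin_a and the x axis of cubby, either way round below 0.35 rad) or not (y of tin_b in the frame of cubby between -0.025 and 0.025 m and angle between the x axis of tin_b and the x axis of cubby, either way round below 0.35 rad) or not (y of tin_c in the frame of cubby between -0.025 and 0.025 m and angle between the x axis of tin_c and the x axis of cubby, either way round below 0.35 rad)).
It fails at once if a tin is tipped over 0.4 rad (angle between any of tin_a, tin_b, tin_c, spare's own z axis and vertical above 0.4 rad).
It fails at once if a bystander is moved over 20 mm (distance of any of dispenser, roll_near, roll_far, canister, pen_pot from where it was at the start of the episode above 0.02 m).
It also fails if it takes over 70 s, if anything falls off the work surface, if the arm or the gripper's body presses on something with over 40 N, if the wrist force passes 120 N, or if a joint passes its speed limit or range.

## Working session

There is one attempt and no reset: what is moved stays moved. The work goes in short steps, Python scripts to look and compute and a tool call to move; the robot and the scene stay as the last step left them, time stands still between calls to the robot, and variables do not carry over. Pictures are saved under pics/ and viewed, and the job is handed in when it is done.

Besides the shell and the picture viewer there is one more tool, called as name(argument=value, ...) on one line, values as JSON. step_arm: Moves the arm, as the interface text tells. Its arguments: {"type":"object","properties":{"moves":{"type":"array","items":{"type":"array","items":{"type":"array","items":{"type":"number"}}}},"force":{"type":"number"}},"required":["moves"]}

```bash
mkdir -p pics && cat > h.py <<'E'
from workcell import env
import numpy as np, cv2
from scipy.spatial.transform import Rotation as R
def snap(cam,fn):
    im,d=env.read_camera(cam); cv2.imwrite('pics/'+fn,im[:,:,::-1]); np.savez('pics/'+cam+'.npz',im=im,d=d); return im,d
def cal(cam):
    c=env.get_calibration(cam); return np.array(c['mtx']),np.array(c['distortion']),np.array(c['camera_from_world'])
def toworld(cam,uv,d):
    K,D,T=cal(cam); uv=np.asarray(uv,float).reshape(-1,2)
    n=cv2.undistortPoints(uv.reshape(-1,1,2),K,D).reshape(-1,2)
    P=np.c_[n,np.ones(len(n))]*np.asarray(d).reshape(-1,1)
    Ti=np.linalg.inv(T); return P@Ti[:3,:3].T+Ti[:3,3]
def cloud(cam,im,d):
    v,u=np.mgrid[0:384,0:512]; P=toworld(cam,np.c_[u.ravel(),v.ravel()],d.ravel()).reshape(384,512,3); P[d==0]=np.nan; return P
def st():
    s=env.get_state(); print({k:np.round(s[k],4).tolist() for k in s if k not in('tau','qvel')}); return s
E
python3 - <<'E'
from h import *
s=st()
for c in('side','top'):
    im,d=snap(c,c+'0.png'); K,D,T=cal(c); Ti=np.linalg.inv(T); print(c,Ti[:3,3],Ti[:3,2],D,(d>0).mean())
    print([(k,) for k in (K[0,0],K[1,1])])
for t in ('tin_a','spare','cubby'):
  for c in('side','top'):
    for b in env.boxes_of(c,t): print(t,c,b)
E
```

```text
{'clock': 0.0, 'joint_pos': [-1.2606, 0.314, 0.045, 1.3036, 0.0, 1.4312], 'tcp_pos': [0.2499, -0.5173, 0.2414], 'orientation': [0.5984, 0.3763, 0.5994, -0.3755], 'wrist_force': [0.3177, 0.3458, 0.927], 'ft_torque': [-0.0511, 0.0108, 0.0311], 'finger_gap': 0.0852}
side [-0.05682582  0.53706932  1.10344122] [ 0.45899174 -0.4830015  -0.74567831] [-0.07957822  0.          0.          0.          0.        ] 0.9959971110026041
[(np.float64(410.81865843822027),), (np.float64(410.81865843822027),)]
top [ 0.49715521 -0.10701481  1.16950569] [ 0.06892986 -0.01382902 -0.99752565] [0.02930198 0.         0.         0.         0.        ] 0.9957377115885416
[(np.float64(346.67503647152233),), (np.float64(346.67503647152233),)]
tin_a side {'uv': [180.7, 250.6], 'confidence': 0.82}
tin_a side {'uv': [245.4, 222.2], 'confidence': 0.77}
tin_a side {'uv': [272.7, 239.3], 'confidence': 0.69}
tin_a side {'uv': [225.7, 237.7], 'confidence': 0.57}
tin_a side {'uv': [234.9, 225.7], 'confidence': 0.56}
tin_a side {'uv': [180.8, 213.1], 'confidence': 0.5}
tin_a top {'uv': [211.4, 195.9], 'confidence': 0.72}
tin_a top {'uv': [196.7, 197.4], 'confidence': 0.71}
tin_a top {'uv': [422.5, 194.6], 'confidence': 0.64}
tin_a top {'uv': [254.5, 139.6], 'confidence': 0.61}
tin_a top {'uv': [156.1, 171.8], 'confidence': 0.58}
tin_a top {'uv': [226.8, 234.0], 'confidence': 0.54}
tin_a top {'uv': [225.0, 190.7], 'confidence': 0.48}
spare side {'uv': [178.1, 285.0], 'confidence': 0.59}
spare top {'uv': [221.2, 193.6], 'confidence': 0.29}
cubby side {'uv': [271.1, 189.3], 'confidence': 0.59}
cubby top {'uv': [271.0, 192.1], 'confidence': 0.85}
```

View pics/side0.png

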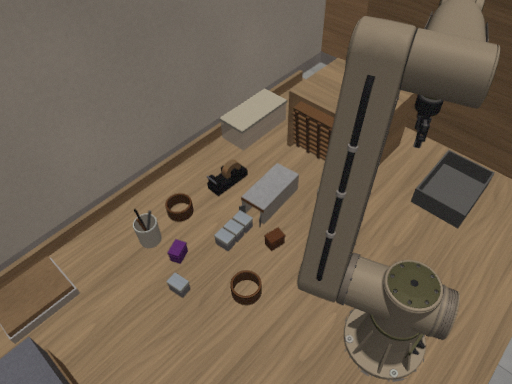

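View pics/top0.png

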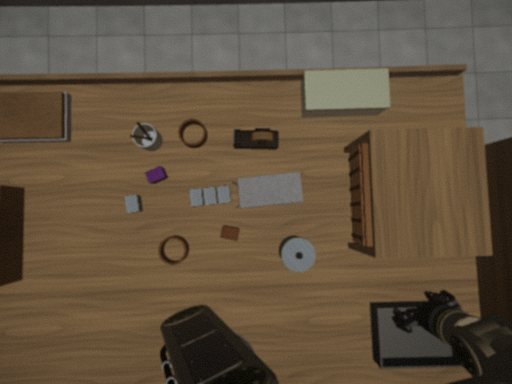

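```bash
python3 - <<'E'
import cv2
a=cv2.imread('pics/top0.png')[120:260,120:340]; cv2.imwrite('pics/top0z.png',cv2.resize(a,None,fx=3.5,fy=3.5,interpolation=cv2.INTER_CUBIC))
a=cv2.imread('pics/side0.png')[150:310,130:340]; cv2.imwrite('pics/side0z.png',cv2.resize(a,None,fx=3.6,fy=3.6,interpolation=cv2.INTER_CUBIC))
E
```

```text
(no output)
```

View pics/top0z.png

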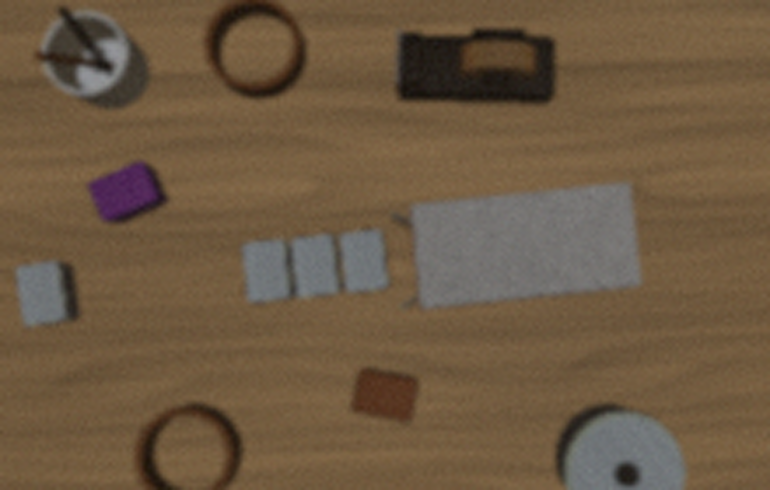

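View pics/side0z.png

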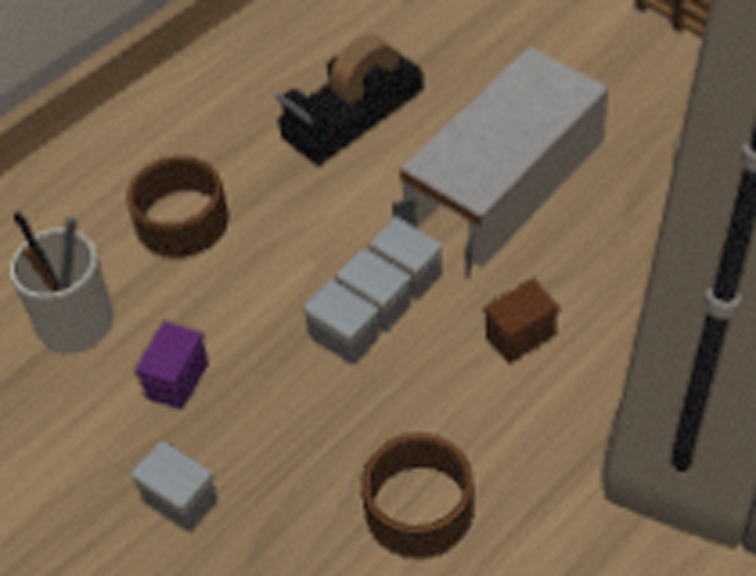

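The side view shows the row of three tins at about (233,229), the cubby behind them, and the spare at (178,285). The top view shows the row at (196–224,196), the spare at (133,204) and the cubby at (270,190). Brown and purple decoys are also visible. Next I'll fit the top faces.

```bash
cat >> h.py <<'E'
def ray_plane(cam,uv,z):
    K,D,T=cal(cam); Ti=np.linalg.inv(T); P=toworld(cam,uv,np.ones(len(np.asarray(uv).reshape(-1,2))))
    o=Ti[:3,3]; r=P-o; t=(z-o[2])/r[:,2]; return o+r*t[:,None]
def ortho(cam,im,z,x0,x1,y0,y1,res=0.0005):
    # rectified map of plane z ; row -> x descending?? cols = x, rows = -y
    K,D,T=cal(cam); xs=np.arange(x0,x1,res); ys=np.arange(y1,y0,-res)
    X,Y=np.meshgrid(xs,ys); P=np.c_[X.ravel(),Y.ravel(),np.full(X.size,z)]
    uv,_=cv2.projectPoints(P,cv2.Rodrigues(T[:3,:3])[0],T[:3,3],K,D); uv=uv.reshape(X.shape+(2,)).astype(np.float32)
    return cv2.remap(im,uv[...,0],uv[...,1],cv2.INTER_CUBIC)
E
python3 - <<'E'
from h import *
for c in('side','top'):
    q=np.load('pics/'+c+'.npz'); im,d=q['im'],q['d']; P=cloud(c,im,d)
    pts={'side':dict(spare=(178,282),row=(245,220),cub=(270,185),table=(200,270)),'top':dict(spare=(132,204),tc=(196,197),tb=(210,196),ta=(223,195),cub=(270,190),table=(150,220),rn=(174,249),pp=(145,134))}[c]
    for k,(u,v) in pts.items(): print(c,k,np.nanmedian(P[v-1:v+2,u-1:u+2].reshape(-1,3),0).round(4))
# top-plane ortho images
q=np.load('pics/top.npz'); o=ortho('top',q['im'],0.05,0.0,0.75,-0.25,0.25,0.001); cv2.imwrite('pics/o_top.png',o[:,:,::-1])
q=np.load('pics/side.npz'); o=ortho('side',q['im'],0.05,0.0,0.75,-0.25,0.25,0.001); cv2.imwrite('pics/o_side.png',o[:,:,::-1])
E
```

```text
side spare [0.5285 0.2739 0.0488]
side row [ 0.5393 -0.0202  0.0484]
side cub [ 0.5649 -0.1714  0.0748]
side table [ 0.5377  0.1878 -0.0017]
top spare [0.533  0.2698 0.0512]
top tc [0.5495 0.0654 0.0488]
top tb [0.5513 0.0208 0.0509]
top ta [ 0.5532 -0.0212  0.0507]
top cub [ 0.5635 -0.1717  0.0789]
top table [0.4795 0.228  0.0008]
top rn [0.3811 0.1492 0.0008]
top pp [0.7568 0.2223 0.0658]
```

View pics/o_top.png

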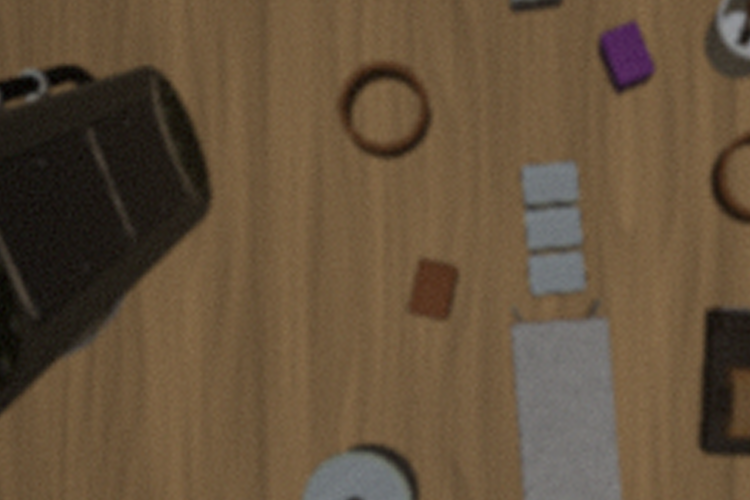

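View pics/o_side.png

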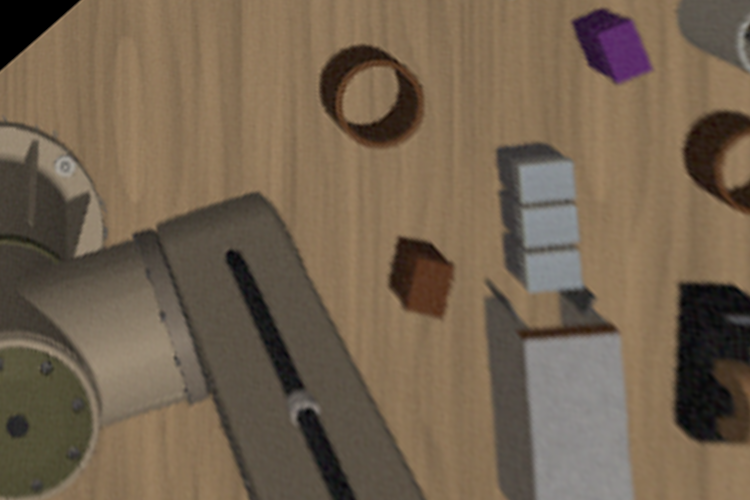

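```bash
cat >> h.py <<'E'
def fitrects(cam,im,z,box,thr=8,amin=0.0008,res=0.0005,ero=0,show=None):
    x0,x1,y0,y1=box; o=ortho(cam,im,z,x0,x1,y0,y1,res).astype(float)
    m=((o[...,0]-o[...,2])<thr)&(o.sum(2)>show if show else True)
    m=m.astype(np.uint8)
    m=cv2.morphologyEx(m,cv2.MORPH_OPEN,np.ones((9,9),np.uint8))
    cs,_=cv2.findContours(m,cv2.RETR_EXTERNAL,cv2.CHAIN_APPROX_NONE); out=[]
    for c in cs:
        a=cv2.contourArea(c)*res*res
        if a<amin: continue
        (cx,cy),(w,h),ang=cv2.minAreaRect(c)
        b=cv2.boxPoints(((cx,cy),(w,h),ang)); b=np.c_[x0+b[:,0]*res,y1-b[:,1]*res]
        e=np.roll(b,-1,0)-b; L=np.hypot(*e.T); i=L.argmax(); th=np.degrees(np.arctan2(e[i,1],e[i,0]))
        th=(th+90)%180-90
        M=cv2.moments(c); 
        out.append((round(x0+cx*res,4),round(y1-cy*res,4),round(x0+M['m10']/M['m00']*res,4),round(y1-M['m01']/M['m00']*res,4),round(w*res,4),round(h*res,4),round(float(th),1)))
    return sorted(out,key=lambda t:-t[1])
E
python3 - <<'E'
from h import *
q=np.load('pics/top.npz')['im']; s=np.load('pics/side.npz')['im']
for p in [(133,204),(196,197),(210,196),(203,197),(217,196),(270,190),(150,220),(231,192)]: print(p,q[p[1],p[0]])
for p in [(245,220),(178,282),(178,291),(240,229),(265,190)]: print(p,s[p[1],p[0]])
for thr in(5,12,20,28):
  print(thr,'top'); [print(r) for r in fitrects('top',q,0.05,(0.47,0.66,-0.07,0.32),thr)]
  print('cub'); [print(r) for r in fitrects('top',q,0.077,(0.47,0.66,-0.32,-0.04),thr)]
E
```

```text
(133, 204) [112 116 117]
(196, 197) [111 115 120]
(210, 196) [117 120 124]
(203, 197) [86 85 81]
(217, 196) [95 87 77]
(270, 190) [118 116 114]
(150, 220) [115  89  64]
(231, 192) [100  78  56]
(245, 220) [137 141 146]
(178, 282) [135 141 146]
(178, 291) [75 70 68]
(240, 229) [135 140 138]
(265, 190) [144 141 140]
5 top
(0.535, 0.2717, 0.5349, 0.2719, 0.0382, 0.0525, 8.1)
(0.6256, 0.1944, 0.6259, 0.1945, 0.0559, 0.041, -68.4)
(0.5501, 0.0656, 0.5499, 0.0663, 0.0401, 0.0519, 4.9)
(0.5532, 0.0243, 0.5529, 0.0236, 0.0409, 0.0526, 5.8)
(0.5565, -0.0222, 0.5562, -0.0227, 0.0374, 0.0524, 5.2)
cub
12 top
(0.5354, 0.2688, 0.5352, 0.2694, 0.0456, 0.0544, 8.5)
(0.6255, 0.1941, 0.6256, 0.1941, 0.0585, 0.043, -68.2)
(0.5516, 0.0442, 0.5513, 0.0443, 0.0846, 0.0543, -85.3)
(0.5563, -0.0217, 0.5563, -0.0225, 0.0405, 0.0547, 4.9)
cub
(0.5646, -0.1703, 0.5645, -0.1708, 0.1976, 0.0916, -85.7)
20 top
(0.5356, 0.2678, 0.5352, 0.2682, 0.0497, 0.0567, 8.9)
(0.6253, 0.1938, 0.6254, 0.1939, 0.0609, 0.0453, -67.6)
(0.5531, 0.0219, 0.553, 0.0222, 0.1314, 0.0567, -85.8)
cub
(0.5645, -0.17, 0.5646, -0.1707, 0.201, 0.0939, -85.7)
28 top
(0.5355, 0.2675, 0.5352, 0.2678, 0.0523, 0.0586, 8.4)
(0.6252, 0.1937, 0.6254, 0.1937, 0.0628, 0.0476, -67.1)
(0.553, 0.022, 0.5531, 0.022, 0.1336, 0.0582, -85.8)
cub
(0.5643, -0.1691, 0.5646, -0.1706, 0.2052, 0.0962, -85.7)
```

```bash
cat >> h.py <<'E'
from scipy.optimize import minimize
def refine(cam,im,z,x,y,th,L,W,step=0.003):
    # rect with length L along direction th, W across; maximise inside-vs-ring contrast of 'greyness+brightness'
    res=0.0005; x0,y1=x-.16,y+.16
    o=ortho(cam,im,z,x-.16,x+.16,y-.16,y+.16,res).astype(np.float32)
    f=(o.sum(2)/3+1.0*(o[...,2]-o[...,0])); f=cv2.GaussianBlur(f,(0,0),1.5)
    def line(p,k,n=60):
        cx,cy,t=p; u=np.array([np.cos(t),np.sin(t)]); v=np.array([-u[1],u[0]])
        out=0
        for s,e,a,b in((1,u,L,W),(-1,u,L,W),(1,v,W,L),(-1,v,W,L)):
            w=v if e is u else u
            q=np.array([cx,cy])+s*e*(a/2+k)+np.linspace(-.42,.42,n)[:,None]*b*w
            mx=((q[:,0]-x0)/res).astype(np.float32)[None]; my=((y1-q[:,1])/res).astype(np.float32)[None]
            out+=cv2.remap(f,mx,my,cv2.INTER_LINEAR).mean()
        return out
    cost=lambda p:-(line(p,-.0015)-line(p,.0015))
    best=None
    for dx in(-step,0,step):
        for dy in(-step,0,step):
            r=minimize(cost,[x+dx,y+dy,th],method='Nelder-Mead',options=dict(initial_simplex=[[x+dx,y+dy,th],[x+dx+.002,y+dy,th],[x+dx,y+dy+.002,th],[x+dx,y+dy,th+.05]],xatol=1e-5,fatol=1e-3))
            if best is None or r.fun<best.fun: best=r
    return [*best.x[:2].round(4),round(np.degrees(best.x[2]),1),round(best.fun,1)]
E
python3 - <<'E'
from h import *
for c,off in(('top',(0,0)),('side',(-.004,.003))):
  im=np.load('pics/'+c+'.npz')['im']
  for n,x,y,t,L,W,z in(('spare',.535,.270,np.radians(98.3),.04,.056,.05),('c',.550,.066,np.radians(94.5),.04,.056,.05),('b',.553,.0236,np.radians(94.5),.04,.056,.05),('a',.5562,-.0225,np.radians(94.5),.04,.056,.05),('cubby',.5645,-.17,np.radians(94.3),.2,.094,.077)):
    print(c,n,refine(c,im,z,x+off[0],y+off[1],t,L,W))
E
```

```text
top spare [np.float64(0.5354), np.float64(0.2726), np.float64(97.9), np.float64(-144.3)]
top c [np.float64(0.5498), np.float64(0.0679), np.float64(95.5), np.float64(-135.1)]
top b [np.float64(0.553), np.float64(0.0227), np.float64(95.5), np.float64(-129.6)]
top a [np.float64(0.5565), np.float64(-0.023), np.float64(95.6), np.float64(-139.6)]
top cubby [np.float64(0.565), np.float64(-0.1712), np.float64(94.4), np.float64(-120.9)]
side spare [np.float64(0.5319), np.float64(0.2744), np.float64(98.7), np.float64(-189.4)]
side c [np.float64(0.5469), np.float64(0.0688), np.float64(95.2), np.float64(-159.0)]
side b [np.float64(0.5501), np.float64(0.0241), np.float64(95.5), np.float64(-163.6)]
side a [np.float64(0.5534), np.float64(-0.0212), np.float64(94.7), np.float64(-166.1)]
side cubby [np.float64(0.5632), np.float64(-0.1694), np.float64(94.4), np.float64(-155.8)]
```

```bash
cat >> h.py <<'E'
def rel(pos,jaw_deg):
    s=env.get_state(); q=np.array(s['orientation']); Rc=R.from_quat(q[[1,2,3,0]])
    best=None
    for k in(0,180):
        a=np.radians(jaw_deg+k); z=np.array([np.cos(a),np.sin(a),0]); x=np.array([0,0,-1.]); y=np.cross(z,x)
        Rt=R.from_matrix(np.c_[x,y,z]); rv=(Rc.inv()*Rt).as_rotvec()
        p=Rc.inv().apply(np.array(pos)-s['tcp_pos'])
        print(k,'rot',rv.round(4).tolist(),'shift',p.round(4).tolist())
    print('axes\n',Rc.as_matrix().round(3))
E
python3 - <<'E'
from h import *
st(); rel([.5337,.2735,.2],8.3)
E
```

```text
{'clock': 0.4, 'joint_pos': [-1.2606, 0.3133, 0.046, 1.3036, -0.0, 1.4312], 'tcp_pos': [0.25, -0.5178, 0.2422], 'orientation': [0.5989, 0.3759, 0.599, -0.3759], 'wrist_force': [0.48, -0.666, 0.5061], 'ft_torque': [-0.0346, 0.0164, 0.0089], 'finger_gap': 0.0854}
0 rot [-1.2658, -0.0002, -0.0001] shift [0.0423, 0.5995, -0.5892]
180 rot [1.8758, -0.0002, 0.0002] shift [0.0423, 0.5995, -0.5892]
axes
 [[-0.     0.901  0.435]
 [ 0.     0.435 -0.901]
 [-1.     0.    -0.   ]]
```

step_arm(moves=[[[-1.266,0,0,0,0.6,-0.589,1],[-1.266,0,0,0,0.6,-0.589,1],[-1.266,0,0,0,0.6,-0.589,1],[-1.266,0,0,0,0.6,-0.589,1],[-1.266,0,0,0,0.6,-0.589,1],[-1.266,0,0,0,0.6,-0.589,1],[-1.266,0,0,0,0.6,-0.589,1],[-1.266,0,0,0,0.6,-0.589,1],[-1.266,0,0,0,0.6,-0.589,1],[-1.266,0,0,0,0.6,-0.589,1],[-1.266,0,0,0,0.6,-0.589,1],[-1.266,0,0,0,0.6,-0.589,1]]])

```text
clock: 1.6
tcp_pos: [0.4532, 0.049, 0.2427]
orientation: [0.706, -0.051, 0.705, 0.051]
wrist_force: [1.0, -0.5, 1.0]
finger_gap: 0.0855
```

```bash
python3 - <<'E'
from h import *
st(); rel([.5337,.2735,.12],8.3)
E
```

```text
{'clock': 1.6, 'joint_pos': [-0.0688, 0.0817, -0.242, 1.2459, 0.0, 1.3569], 'tcp_pos': [0.4532, 0.049, 0.2427], 'orientation': [0.7057, -0.0513, 0.7048, 0.0512], 'wrist_force': [1.0103, -0.4665, 1.0332], 'ft_torque': [-0.0664, -0.0701, 0.0006], 'finger_gap': 0.0855}
0 rot [0.0003, 0.0012, 0.0002] shift [0.1228, 0.2106, 0.112]
180 rot [-3.1413, -0.0003, 0.0018] shift [0.1228, 0.2106, 0.112]
axes
 [[ 0.001 -0.145  0.989]
 [-0.     0.989  0.145]
 [-1.    -0.     0.001]]
```

step_arm(moves=[[[0,0,0,0.04,0.2106,0.112,1],[0,0,0,0.04,0.2106,0.112,1],[0,0,0,0.08,0.2106,0.112,1],[0,0,0,0.123,0.2106,0.112,1],[0,0,0,0.123,0.2106,0.112,1],[0,0,0,0.123,0.2106,0.112,1],[0,0,0,0.123,0.2106,0.112,1],[0,0,0,0.123,0.2106,0.112,1]]])

```text
clock: 2.4
tcp_pos: [0.5332, 0.2735, 0.1193]
orientation: [0.705, -0.052, 0.705, 0.051]
wrist_force: [-0.3, 0.2, 1.1]
finger_gap: 0.0854
```

```bash
python3 - <<'E'
from h import *
st(); rel([.5337,.2735,.022],8.3)
snap('top','t1.png'); snap('side','s1.png')
a=cv2.imread('pics/t1.png')[120:260,80:240]; b=cv2.imread('pics/s1.png')[200:340,110:270]
cv2.imwrite('pics/z1.png',cv2.resize(np.hstack([a,b]),None,fx=2.5,fy=2.5,interpolation=cv2.INTER_CUBIC))
E
```

```text
{'clock': 2.4, 'joint_pos': [0.3405, 0.4213, -0.1042, 1.0459, -0.0008, 1.7652], 'tcp_pos': [0.5332, 0.2735, 0.1193], 'orientation': [0.7051, -0.0519, 0.7054, 0.0513], 'wrist_force': [-0.2688, 0.174, 1.1099], 'ft_torque': [-0.0158, -0.0318, -0.0152], 'finger_gap': 0.0854}
0 rot [0.0012, -0.0005, 0.0009] shift [0.0973, -0.0, 0.0006]
180 rot [-3.1404, -0.0015, -0.0008] shift [0.0973, -0.0, 0.0006]
axes
 [[-0.    -0.146  0.989]
 [-0.001  0.989  0.146]
 [-1.    -0.001 -0.001]]
```

View pics/z1.png

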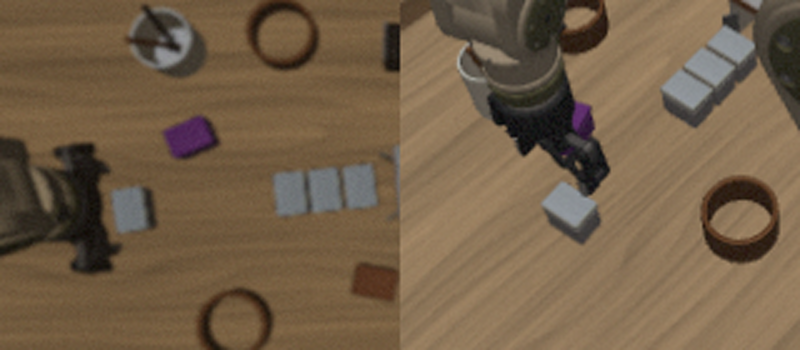

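step_arm(moves=[[[0.001,0,0,0.03,0,0.0005,1],[0.001,0,0,0.055,0,0.0005,1],[0.001,0,0,0.075,0,0.0005,1],[0.001,0,0,0.09,0,0.0005,1],[0.001,0,0,0.097,0,0.0005,1],[0.001,0,0,0.097,0,0.0005,1]]])

```text
clock: 3.1
tcp_pos: [0.5349, 0.2721, 0.0245]
orientation: [0.706, -0.05, 0.704, 0.05]
wrist_force: [0.3, 0.6, -0.9]
finger_gap: 0.085
```

```bash
python3 - <<'E'
from h import *
st()
snap('top','t2.png'); snap('side','s2.png')
a=cv2.imread('pics/t2.png')[120:260,80:240]; b=cv2.imread('pics/s2.png')[200:340,110:270]
cv2.imwrite('pics/z2.png',cv2.resize(np.hstack([a,b]),None,fx=2.5,fy=2.5,interpolation=cv2.INTER_CUBIC))
E
```

```text
{'clock': 3.1, 'joint_pos': [0.3372, 0.5074, -0.2243, 0.8367, -0.0008, 1.7659], 'tcp_pos': [0.5349, 0.2721, 0.0245], 'orientation': [0.7062, -0.0502, 0.7044, 0.0502], 'wrist_force': [0.3106, 0.5508, -0.8562], 'ft_torque': [0.0141, 0.0224, 0.05], 'finger_gap': 0.085}
```

View pics/z2.png

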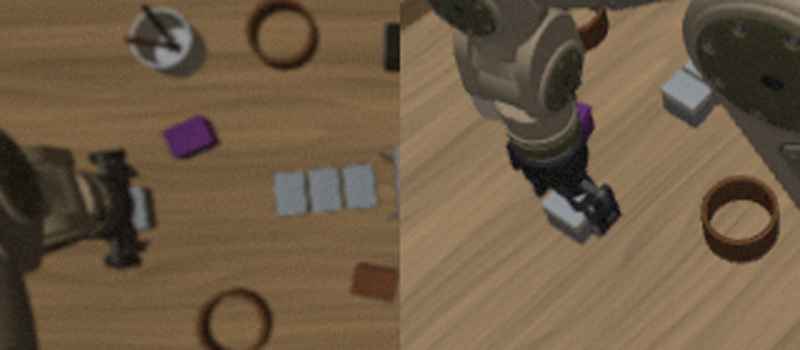

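step_arm(force=40, moves=[[[0,0,0,0.001,0,0,0.5],[0,0,0,0.001,0,0,0.3],[0,0,0,0.001,0,0,0.3],[0,0,0,0.001,0,0,0.3],[0,0,0,0.001,0,0,0.3],[0,0,0,0.001,0,0,0.3],[0,0,0,0.001,0,0,0.3],[0,0,0,0.001,0,0,0.3]]])

```text
clock: 4.0
tcp_pos: [0.5366, 0.273, 0.0257]
orientation: [0.708, -0.05, 0.703, 0.051]
wrist_force: [1.1, -1.8, 6.1]
finger_gap: 0.0551
```

```bash
python3 - <<'E'
from h import *
st()
E
```

```text
{'clock': 4.0, 'joint_pos': [0.3379, 0.5064, -0.2224, 0.8356, -0.001, 1.766], 'tcp_pos': [0.5366, 0.273, 0.0257], 'orientation': [0.7076, -0.0502, 0.703, 0.0507], 'wrist_force': [1.0796, -1.7616, 6.0974], 'ft_torque': [-0.1371, 0.2507, -0.0366], 'finger_gap': 0.0551}
```

step_arm(moves=[[[0,0,0,-0.02,0,0,0.3],[0,0,0,-0.05,0,0,0.3],[0,0,0,-0.08,0,0,0.3],[0,0,0,-0.09,0,0,0.3],[0,0,0,-0.09,0,0,0.3]]])

```text
clock: 4.5
tcp_pos: [0.5371, 0.2734, 0.1171]
orientation: [0.709, -0.05, 0.702, 0.051]
wrist_force: [0.5, 0.3, -2.4]
finger_gap: 0.0555
```

```bash
python3 - <<'E'
from h import *
st(); rel([.5455,.125,.114],4.4)
E
```

```text
{'clock': 4.5, 'joint_pos': [0.3382, 0.4213, -0.1102, 1.0297, -0.001, 1.7661], 'tcp_pos': [0.5371, 0.2734, 0.1171], 'orientation': [0.7087, -0.0499, 0.7019, 0.051], 'wrist_force': [0.4513, 0.3104, -2.4342], 'ft_torque': [-0.0237, -0.0118, 0.0087], 'finger_gap': 0.0555}
0 rot [0.0661, 0.0096, -0.0012] shift [0.0028, -0.1481, -0.0128]
180 rot [-3.0754, 0.0019, 0.0147] shift [0.0028, -0.1481, -0.0128]
axes
 [[ 0.009 -0.142  0.99 ]
 [ 0.002  0.99   0.142]
 [-1.     0.001  0.01 ]]
```

step_arm(moves=[[[0.066,0,0,0,-0.05,-0.004,0.3],[0.066,0,0,0,-0.1,-0.009,0.3],[0.066,0,0,0,-0.148,-0.013,0.3],[0.066,0,0,0,-0.148,-0.013,0.3],[0.066,0,0,0.03,-0.148,-0.013,0.3],[0.066,0,0,0.055,-0.148,-0.013,0.3],[0.066,0,0,0.075,-0.148,-0.013,0.3],[0.066,0,0,0.08,-0.148,-0.013,0.3],[0.066,0,0,0.08,-0.148,-0.013,0.3]]])

```text
clock: 5.4
tcp_pos: [0.5443, 0.1255, 0.0348]
orientation: [0.708, -0.027, 0.705, 0.028]
wrist_force: [-0.5, -0.5, -2.2]
finger_gap: 0.0553
```

```bash
python3 - <<'E'
from h import *
st(); rel([.5455,.125,.0257],4.4)
snap('top','t3.png'); snap('side','s3.png')
a=cv2.imread('pics/t3.png')[130:250,120:260]; b=cv2.imread('pics/s3.png')[180:300,150:290]
cv2.imwrite('pics/z3.png',cv2.resize(np.hstack([a,b]),None,fx=2.8,fy=2.8,interpolation=cv2.INTER_CUBIC))
E
```

```text
{'clock': 5.4, 'joint_pos': [0.082, 0.4265, -0.3302, 0.8086, 0.0016, 1.5756], 'tcp_pos': [0.5443, 0.1255, 0.0348], 'orientation': [0.7085, -0.0266, 0.7047, 0.028], 'wrist_force': [-0.4846, -0.4864, -2.2082], 'ft_torque': [-0.0017, 0.0356, -0.0134], 'finger_gap': 0.0553}
0 rot [0.0004, 0.0054, -0.0017] shift [0.0091, -0.0006, 0.0011]
180 rot [-3.1411, 0.0026, 0.0085] shift [0.0091, -0.0006, 0.0011]
axes
 [[ 0.005 -0.077  0.997]
 [ 0.002  0.997  0.077]
 [-1.     0.002  0.005]]
```

View pics/z3.png

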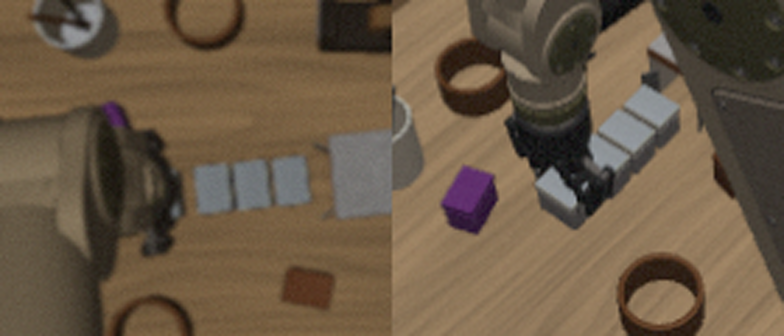

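The spare hangs behind tin_c in line: in the zoom, the side view has the spare at (570,190) and tin_c at (610,150). Next I'll lower it until I feel the shelf.

step_arm(moves=[[[0,0,0,0.004,0,0.001,0.3],[0,0,0,0.007,0,0.001,0.3],[0,0,0,0.007,0,0.001,0.3],[0,0,0,0.007,0,0.001,0.3]]])

```text
clock: 5.9
tcp_pos: [0.5473, 0.1257, 0.0302]
orientation: [0.71, -0.027, 0.703, 0.028]
wrist_force: [-0.0, -0.4, -1.6]
finger_gap: 0.0553
```

step_arm(moves=[[[0,0,0,0.001,0,0,0.3],[0,0,0,0.001,0,0,0.3],[0,0,0,0.001,0,0,0.3]]])

```text
clock: 6.2
tcp_pos: [0.5474, 0.1256, 0.0293]
orientation: [0.71, -0.027, 0.703, 0.028]
wrist_force: [-0.4, -0.7, -2.2]
finger_gap: 0.0554
```

step_arm(moves=[[[0,0,0,0.001,0,0,0.3],[0,0,0,0.001,0,0,0.3],[0,0,0,0.001,0,0,0.3]]])

```text
clock: 6.5
tcp_pos: [0.5473, 0.1256, 0.0282]
orientation: [0.71, -0.027, 0.703, 0.028]
wrist_force: [0.4, 0.2, -2.4]
finger_gap: 0.0556
```

step_arm(moves=[[[0,0,0,0.001,0,-0.001,0.3],[0,0,0,0.002,0,-0.001,0.3],[0,0,0,0.002,0,-0.001,0.3]]])

```text
clock: 6.8
tcp_pos: [0.5461, 0.1255, 0.026]
orientation: [0.71, -0.027, 0.703, 0.028]
wrist_force: [-0.1, -1.5, -1.8]
finger_gap: 0.056
```

step_arm(moves=[[[0,0,0,0.001,0,-0.001,0.3],[0,0,0,0.001,0,-0.001,0.3],[0,0,0,0.001,0,-0.001,0.3]]])

```text
clock: 7.1
tcp_pos: [0.5461, 0.1256, 0.0258]
orientation: [0.711, -0.027, 0.703, 0.028]
wrist_force: [-0.4, -0.4, 4.4]
finger_gap: 0.0555
```

```bash
python3 - <<'E'
from h import *
st()
E
```

```text
{'clock': 7.1, 'joint_pos': [0.0819, 0.4357, -0.3422, 0.7814, 0.0015, 1.5755], 'tcp_pos': [0.5461, 0.1256, 0.0258], 'orientation': [0.7106, -0.0266, 0.7025, 0.028], 'wrist_force': [-0.3804, -0.4284, 4.3684], 'ft_torque': [-0.0102, 0.0312, 0.0096], 'finger_gap': 0.0555}
```

step_arm(moves=[[[0,0,0,-0.0008,0,0,0.3],[0,0,0,-0.0008,-0.004,0,0.3],[0,0,0,-0.0008,-0.007,0,0.3],[0,0,0,-0.0008,-0.01,0,0.3],[0,0,0,-0.0008,-0.013,0,0.3],[0,0,0,-0.0008,-0.013,0,0.3],[0,0,0,-0.0008,-0.013,0,0.3]]])

```text
clock: 7.8
tcp_pos: [0.547, 0.1124, 0.0265]
orientation: [0.711, -0.026, 0.703, 0.028]
wrist_force: [1.2, -1.1, -1.7]
finger_gap: 0.0558
```

```bash
python3 - <<'E'
from h import *
st();
snap('top','t4.png'); snap('side','s4.png')
a=cv2.imread('pics/t4.png')[160:220,160:260]; b=cv2.imread('pics/s4.png')[200:260,190:290]
cv2.imwrite('pics/z4.png',cv2.resize(np.vstack([a,b]),None,fx=5,fy=5,interpolation=cv2.INTER_CUBIC)[:600])
E
```

```text
{'clock': 7.8, 'joint_pos': [0.058, 0.4321, -0.3462, 0.7813, 0.0019, 1.5519], 'tcp_pos': [0.547, 0.1124, 0.0265], 'orientation': [0.7105, -0.0264, 0.7026, 0.0279], 'wrist_force': [1.1928, -1.1464, -1.6728], 'ft_torque': [0.0105, 0.0126, -0.031], 'finger_gap': 0.0558}
```

View pics/z4.png

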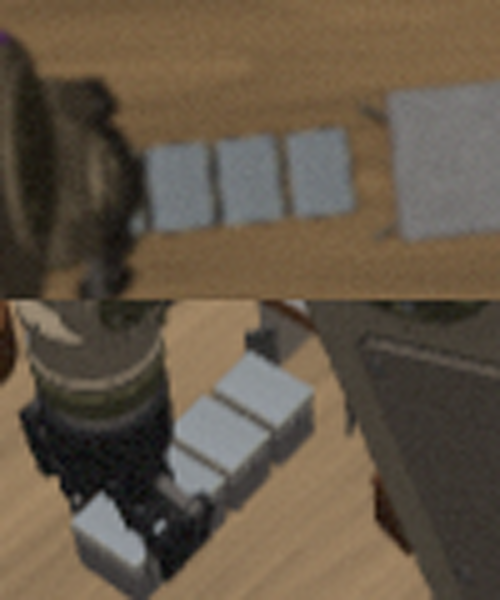

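step_arm(moves=[[[0,0,0,0,-0.003,0,0.3],[0,0,0,0,-0.006,0,0.3],[0,0,0,0,-0.009,-0.001,0.3],[0,0,0,0,-0.009,-0.001,0.3],[0,0,0,0,-0.009,-0.001,0.3],[0,0,0,0,-0.009,-0.001,0.3]]])

```text
clock: 8.5
tcp_pos: [0.5467, 0.1035, 0.0265]
orientation: [0.711, -0.027, 0.703, 0.028]
wrist_force: [-0.2, 0.4, -2.7]
finger_gap: 0.0555
```

```bash
python3 - <<'E'
from h import *
st();
snap('top','t5.png'); snap('side','s5.png')
a=cv2.imread('pics/t5.png')[160:220,160:260]; b=cv2.imread('pics/s5.png')[200:260,190:290]
cv2.imwrite('pics/z5.png',cv2.resize(np.vstack([a,b]),None,fx=5,fy=5,interpolation=cv2.INTER_CUBIC)[:600])
for n,x,y in(('c',.550,.064),('b',.553,.0227),('a',.5565,-.023)): print(n,refine('top',np.load('pics/top.npz')['im'],.05,x,y,np.radians(95),.04,.056))
E
```

```text
{'clock': 8.5, 'joint_pos': [0.0418, 0.4287, -0.3516, 0.7792, 0.002, 1.5355], 'tcp_pos': [0.5467, 0.1035, 0.0265], 'orientation': [0.7106, -0.0266, 0.7026, 0.028], 'wrist_force': [-0.1547, 0.3842, -2.7176], 'ft_torque': [-0.0443, -0.0378, 0.0185], 'finger_gap': 0.0555}
c [np.float64(0.5493), np.float64(0.0651), np.float64(91.3), np.float64(-118.8)]
b [np.float64(0.5531), np.float64(0.0225), np.float64(95.2), np.float64(-110.7)]
a [np.float64(0.5562), np.float64(-0.0229), np.float64(95.8), np.float64(-142.2)]
```

View pics/z5.png

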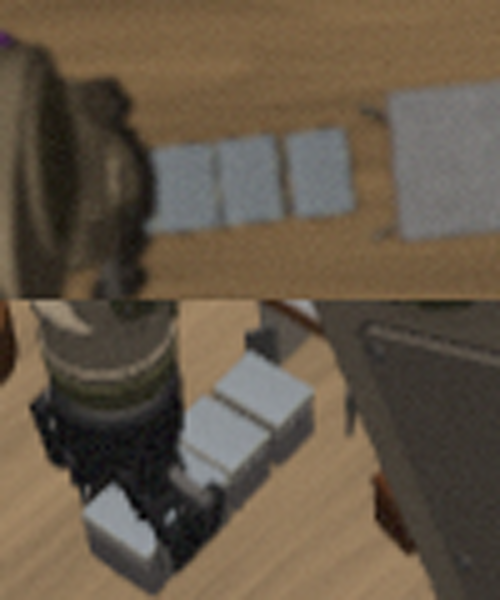

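Tin_c has moved up close to tin_b, and the gap between tin_b and tin_a is still visible. I'll keep pushing.

step_arm(moves=[[[0,0,0,0,-0.002,0,0.3],[0,0,0,0,-0.004,0,0.3],[0,0,0,0,-0.006,0,0.3],[0,0,0,0,-0.008,-0.0005,0.3],[0,0,0,0,-0.01,-0.001,0.3],[0,0,0,0,-0.012,-0.001,0.3],[0,0,0,0,-0.014,-0.001,0.3],[0,0,0,0,-0.016,-0.001,0.3]]])

```text
clock: 9.4
tcp_pos: [0.5468, 0.0875, 0.0265]
orientation: [0.71, -0.026, 0.703, 0.028]
wrist_force: [-0.6, 3.4, -1.0]
finger_gap: 0.0556
```

```bash
python3 - <<'E'
from h import *
st();
snap('top','t6.png'); snap('side','s6.png')
a=cv2.imread('pics/t6.png')[160:220,160:260]; b=cv2.imread('pics/s6.png')[200:260,190:290]
cv2.imwrite('pics/z6.png',cv2.resize(np.vstack([a,b]),None,fx=5,fy=5,interpolation=cv2.INTER_CUBIC)[:600])
E
```

```text
{'clock': 9.4, 'joint_pos': [0.0123, 0.4247, -0.3584, 0.7767, 0.0026, 1.5059], 'tcp_pos': [0.5468, 0.0875, 0.0265], 'orientation': [0.7105, -0.0265, 0.7026, 0.0281], 'wrist_force': [-0.6035, 3.3931, -0.9993], 'ft_torque': [0.6421, 0.152, 0.0115], 'finger_gap': 0.0556}
```

View pics/z6.png

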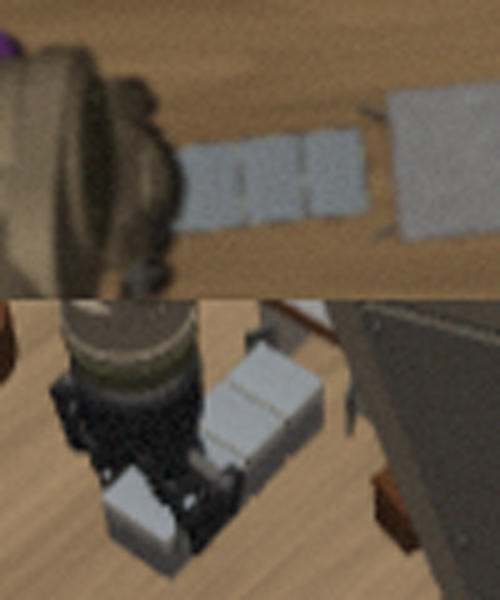

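```bash
python3 - <<'E'
from h import *
for c,dx,dy in(('top',0,0),('side',-.003,.001)):
  im=np.load('pics/'+c+'.npz')['im']
  for n,x,y in(('c',.550,.0485),('b',.5535,.0085),('a',.5565,-.032)): print(c,n,refine(c,im,.05,x+dx,y+dy,np.radians(95),.04,.056))
  print(refine(c,im,.077,.565+dx,-.171,np.radians(94.4),.2,.094))
E
```

```text
top c [np.float64(0.5494), np.float64(0.0481), np.float64(92.6), np.float64(-106.7)]
top b [np.float64(0.5529), np.float64(0.011), np.float64(94.7), np.float64(-79.0)]
top a [np.float64(0.556), np.float64(-0.0331), np.float64(93.1), np.float64(-115.0)]
[np.float64(0.565), np.float64(-0.1711), np.float64(94.2), np.float64(-120.4)]
side c [np.float64(0.555), np.float64(0.0517), np.float64(91.6), np.float64(-18.0)]
side b [np.float64(0.5515), np.float64(-0.0051), np.float64(91.9), np.float64(-87.5)]
side a [np.float64(0.5533), np.float64(-0.0318), np.float64(94.2), np.float64(-134.7)]
[np.float64(0.5636), np.float64(-0.1687), np.float64(93.8), np.float64(-49.6)]
```

step_arm(moves=[[[0,0,0,0,-0.002,0,0.3],[0,0,0,0,-0.004,0,0.3],[0,0,0,0,-0.006,0,0.3],[0,0,0,0,-0.008,-0.0005,0.3],[0,0,0,0,-0.01,-0.0005,0.3],[0,0,0,0,-0.012,-0.0005,0.3]]])

```text
clock: 10.1
tcp_pos: [0.5473, 0.075, 0.0265]
orientation: [0.711, -0.027, 0.703, 0.028]
wrist_force: [-0.8, 2.8, -0.8]
finger_gap: 0.0551
```

step_arm(moves=[[[0,0,0,0,-0.002,0,0.3],[0,0,0,0,-0.004,0,0.3],[0,0,0,0,-0.006,0,0.3],[0,0,0,0,-0.008,-0.0005,0.3],[0,0,0,0,-0.01,-0.0005,0.3],[0,0,0,0,-0.012,-0.0005,0.3]]])

```text
clock: 10.7
tcp_pos: [0.5477, 0.0629, 0.0265]
orientation: [0.71, -0.026, 0.703, 0.028]
wrist_force: [-0.4, 3.4, -0.8]
finger_gap: 0.0553
```

```bash
python3 - <<'E'
from h import *
st();
snap('top','t7.png'); snap('side','s7.png')
a=cv2.imread('pics/t7.png')[160:220,160:260]; b=cv2.imread('pics/s7.png')[200:260,190:290]
cv2.imwrite('pics/z7.png',cv2.resize(np.vstack([a,b]),None,fx=5,fy=5,interpolation=cv2.INTER_CUBIC)[:600])
E
```

```text
{'clock': 10.7, 'joint_pos': [-0.0327, 0.4208, -0.3648, 0.7743, 0.0027, 1.4613], 'tcp_pos': [0.5477, 0.0629, 0.0265], 'orientation': [0.7105, -0.0265, 0.7027, 0.0278], 'wrist_force': [-0.3841, 3.3753, -0.8407], 'ft_torque': [0.6169, 0.0571, -0.0051], 'finger_gap': 0.0553}
```

View pics/z7.png

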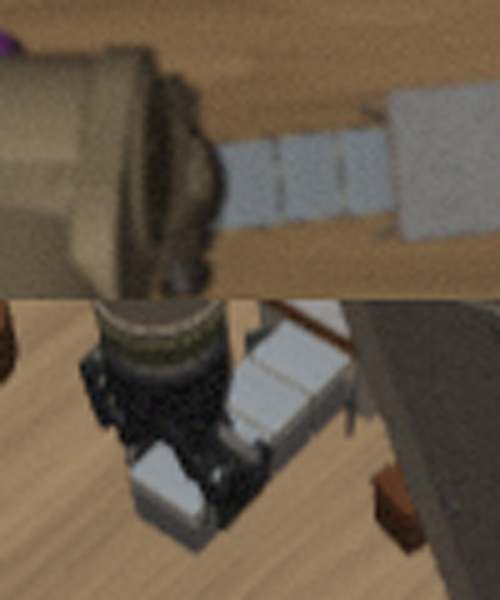

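step_arm(moves=[[[0,0,0,0,-0.002,0,0.3],[0,0,0,0,-0.004,0,0.3],[0,0,0,0,-0.006,0,0.3],[0,0,0,0,-0.008,-0.0005,0.3],[0,0,0,0,-0.01,-0.0005,0.3],[0,0,0,0,-0.01,-0.0005,0.3]]])

```text
clock: 11.4
tcp_pos: [0.548, 0.0521, 0.0264]
orientation: [0.71, -0.027, 0.703, 0.027]
wrist_force: [0.3, 2.6, -1.4]
finger_gap: 0.0556
```

step_arm(moves=[[[0,0,0,0,-0.002,0,0.3],[0,0,0,0,-0.004,0,0.3],[0,0,0,0,-0.006,0,0.3],[0,0,0,0,-0.008,-0.0005,0.3]]])

```text
clock: 11.8
tcp_pos: [0.5482, 0.0439, 0.0264]
orientation: [0.711, -0.027, 0.703, 0.027]
wrist_force: [-0.6, 3.3, -0.9]
finger_gap: 0.0557
```

step_arm(moves=[[[0,0,0,0,-0.001,0,0.3],[0,0,0,0,-0.002,0,0.3],[0,0,0,0,-0.003,0,0.3],[0,0,0,0,-0.004,-0.0005,0.3]]])

```text
clock: 12.2
tcp_pos: [0.5482, 0.0397, 0.0264]
orientation: [0.711, -0.027, 0.702, 0.027]
wrist_force: [0.2, 3.4, -1.6]
finger_gap: 0.0554
```

```bash
python3 - <<'E'
from h import *
st();
snap('top','t8.png'); snap('side','s8.png')
a=cv2.imread('pics/t8.png')[160:220,160:260]; b=cv2.imread('pics/s8.png')[200:260,190:290]
cv2.imwrite('pics/z8.png',cv2.resize(np.vstack([a,b]),None,fx=5,fy=5,interpolation=cv2.INTER_CUBIC)[:600])
E
```

```text
{'clock': 12.2, 'joint_pos': [-0.0747, 0.418, -0.3695, 0.7718, 0.0019, 1.42], 'tcp_pos': [0.5482, 0.0397, 0.0264], 'orientation': [0.7107, -0.0267, 0.7025, 0.0271], 'wrist_force': [0.1603, 3.3563, -1.6259], 'ft_torque': [0.6176, -0.0861, 0.0463], 'finger_gap': 0.0554}
```

View pics/z8.png

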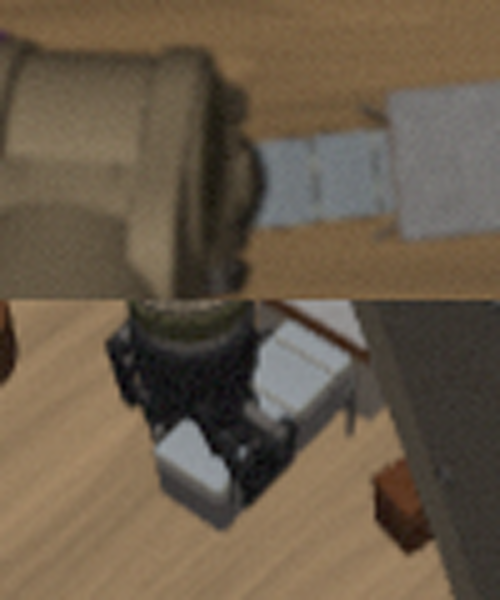

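step_arm(moves=[[[0,0,0,0,-0.001,0,0.3],[0,0,0,0,-0.002,0,0.3],[0,0,0,0,-0.003,0,0.3],[0,0,0,0,-0.004,0,0.3]]])

```text
clock: 12.7
tcp_pos: [0.5484, 0.0356, 0.0264]
orientation: [0.711, -0.027, 0.703, 0.027]
wrist_force: [-0.9, 3.6, -0.6]
finger_gap: 0.0559
```

step_arm(moves=[[[0,0,0,0,-0.001,0,0.3],[0,0,0,0,-0.002,0,0.3],[0,0,0,0,-0.003,0,0.3],[0,0,0,0,-0.004,0,0.3]]])

```text
clock: 13.1
tcp_pos: [0.5487, 0.0315, 0.0264]
orientation: [0.711, -0.027, 0.703, 0.027]
wrist_force: [-0.0, 3.2, -0.7]
finger_gap: 0.0557
```

step_arm(moves=[[[0,0,0,0,-0.001,0,0.3],[0,0,0,0,-0.002,0,0.3],[0,0,0,0,-0.003,0,0.3],[0,0,0,0,-0.004,0,0.3]]])

```text
clock: 13.5
tcp_pos: [0.549, 0.0275, 0.0264]
orientation: [0.711, -0.027, 0.703, 0.027]
wrist_force: [0.2, 3.3, -0.4]
finger_gap: 0.0553
```

step_arm(moves=[[[0,0,0,0,-0.001,0,0.3],[0,0,0,0,-0.002,0,0.3],[0,0,0,0,-0.003,0,0.3]]])

```text
clock: 13.8
tcp_pos: [0.5492, 0.0244, 0.0264]
orientation: [0.711, -0.027, 0.703, 0.027]
wrist_force: [-0.1, 3.8, -0.2]
finger_gap: 0.0557
```

step_arm(moves=[[[0,0,0,0,-0.001,0,0.3],[0,0,0,0,-0.002,0,0.3],[0,0,0,0,-0.003,0,0.3]]])

```text
clock: 14.1
tcp_pos: [0.5494, 0.0213, 0.0264]
orientation: [0.711, -0.027, 0.703, 0.027]
wrist_force: [-0.1, 2.4, -0.5]
finger_gap: 0.0553
```

step_arm(moves=[[[0,0,0,0,-0.001,0,0.3],[0,0,0,0,-0.002,0,0.3],[0,0,0,0,-0.003,0,0.3]]])

```text
clock: 14.4
tcp_pos: [0.5497, 0.0182, 0.0264]
orientation: [0.711, -0.027, 0.703, 0.027]
wrist_force: [-0.8, 3.5, -0.8]
finger_gap: 0.0554
```

step_arm(moves=[[[0,0,0,0,-0.001,0,0.3],[0,0,0,0,-0.002,0,0.3],[0,0,0,0,-0.003,0,0.3]]])

```text
clock: 14.7
tcp_pos: [0.5499, 0.0152, 0.0264]
orientation: [0.711, -0.027, 0.703, 0.027]
wrist_force: [-0.2, 2.9, -0.7]
finger_gap: 0.0556
```

step_arm(moves=[[[0,0,0,0,-0.001,0,0.3],[0,0,0,0,-0.002,0,0.3],[0,0,0,0,-0.003,0,0.3]]])

```text
clock: 15.0
tcp_pos: [0.5501, 0.0121, 0.0264]
orientation: [0.711, -0.027, 0.703, 0.027]
wrist_force: [-0.5, 3.2, -0.1]
finger_gap: 0.0554
```

```bash
python3 - <<'E'
from h import *
st();
snap('top','t9.png'); snap('side','s9.png')
a=cv2.imread('pics/t9.png')[160:220,160:260]; b=cv2.imread('pics/s9.png')[200:260,190:290]
cv2.imwrite('pics/z9.png',cv2.resize(np.vstack([a,b]),None,fx=5,fy=5,interpolation=cv2.INTER_CUBIC)[:600])
E
```

```text
{'clock': 15.0, 'joint_pos': [-0.1252, 0.4193, -0.3676, 0.773, 0.0023, 1.3698], 'tcp_pos': [0.5501, 0.0121, 0.0264], 'orientation': [0.7105, -0.0267, 0.7026, 0.027], 'wrist_force': [-0.4756, 3.1688, -0.0822], 'ft_torque': [0.7207, 0.0207, 0.0759], 'finger_gap': 0.0554}
```

View pics/z9.png

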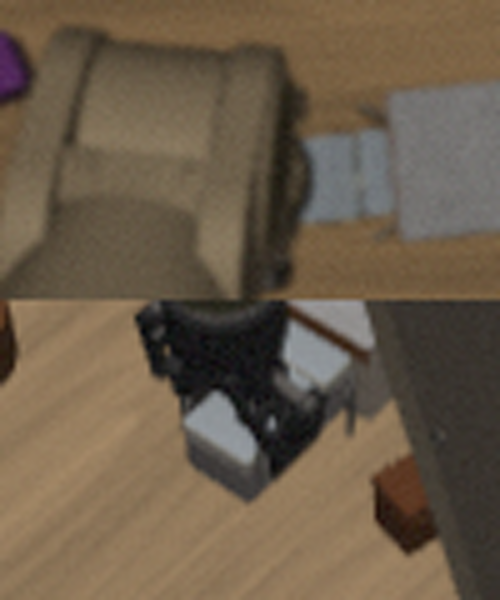

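step_arm(moves=[[[0,0,0,0,-0.001,0,0.3],[0,0,0,0,-0.002,0,0.3],[0,0,0,0,-0.003,0,0.3]]])

```text
clock: 15.4
tcp_pos: [0.5504, 0.0089, 0.0264]
orientation: [0.711, -0.027, 0.703, 0.027]
wrist_force: [0.3, 4.9, -0.5]
finger_gap: 0.0556
```

step_arm(moves=[[[0,0,0,0,-0.001,0,0.3],[0,0,0,0,-0.002,0,0.3],[0,0,0,0,-0.003,0,0.3]]])

```text
clock: 15.7
tcp_pos: [0.5506, 0.0058, 0.0264]
orientation: [0.711, -0.027, 0.703, 0.027]
wrist_force: [-0.5, 3.1, 0.1]
finger_gap: 0.0554
```

step_arm(moves=[[[0,0,0,0,-0.001,0,0.3],[0,0,0,0,-0.002,0,0.3],[0,0,0,0,-0.003,0,0.3]]])

```text
clock: 16.0
tcp_pos: [0.5508, 0.0027, 0.0264]
orientation: [0.711, -0.027, 0.703, 0.027]
wrist_force: [-0.1, 3.7, -0.8]
finger_gap: 0.0554
```

step_arm(moves=[[[0,0,0,0,-0.001,0,0.3],[0,0,0,0,-0.002,0,0.3],[0,0,0,0,-0.003,0,0.3]]])

```text
clock: 16.3
tcp_pos: [0.5511, -0.0003, 0.0264]
orientation: [0.711, -0.027, 0.703, 0.027]
wrist_force: [-0.2, 3.3, 0.2]
finger_gap: 0.0551
```

step_arm(moves=[[[0,0,0,0,-0.001,0,0.3],[0,0,0,0,-0.002,0,0.3],[0,0,0,0,-0.003,0,0.3]]])

```text
clock: 16.6
tcp_pos: [0.5513, -0.0034, 0.0264]
orientation: [0.711, -0.027, 0.703, 0.027]
wrist_force: [-0.4, 3.2, -0.0]
finger_gap: 0.0558
```

step_arm(moves=[[[0,0,0,0,-0.001,0,0.3],[0,0,0,0,-0.002,0,0.3],[0,0,0,0,-0.003,0,0.3]]])

```text
clock: 16.9
tcp_pos: [0.5514, -0.006, 0.0264]
orientation: [0.711, -0.026, 0.703, 0.027]
wrist_force: [0.3, 6.7, 0.2]
finger_gap: 0.0554
```

step_arm(moves=[[[0,0,0,0,-0.001,0,0.3],[0,0,0,0,-0.002,0,0.3]]])

```text
clock: 17.1
tcp_pos: [0.5515, -0.0072, 0.0264]
orientation: [0.711, -0.026, 0.703, 0.028]
wrist_force: [-0.5, 8.3, 1.3]
finger_gap: 0.0553
```

```bash
python3 - <<'E'
from h import *
st()
E
```

```text
{'clock': 17.1, 'joint_pos': [-0.1614, 0.4215, -0.3638, 0.7752, 0.0052, 1.3328], 'tcp_pos': [0.5515, -0.0072, 0.0264], 'orientation': [0.7105, -0.026, 0.7026, 0.0282], 'wrist_force': [-0.5341, 8.282, 1.2665], 'ft_torque': [1.3475, 0.0893, 0.0099], 'finger_gap': 0.0553}
```

step_arm(moves=[[[0,0,0,0,-0.001,0,0.3],[0,0,0,0,-0.0025,0,0.3],[0,0,0,0,-0.0025,0,0.3]]])

```text
clock: 17.4
tcp_pos: [0.5515, -0.0086, 0.0265]
orientation: [0.71, -0.025, 0.703, 0.029]
wrist_force: [-0.6, 7.9, 0.8]
finger_gap: 0.0555
```

step_arm(moves=[[[0,0,0,0,-0.001,0,0.3],[0,0,0,0,-0.001,0,0.3],[0,0,0,0,-0.001,0,0.3],[0,0,0,0,-0.001,0,0.3]]])

```text
clock: 17.8
tcp_pos: [0.5515, -0.0085, 0.0265]
orientation: [0.71, -0.025, 0.703, 0.03]
wrist_force: [0.1, 8.3, 0.7]
finger_gap: 0.0552
```

step_arm(moves=[[[0,0,0,0,-0.0015,0,0.3],[0,0,0,0,-0.003,0,0.3],[0,0,0,0,-0.003,0,0.3],[0,0,0,0,-0.003,0,0.3],[0,0,0,0,-0.003,0,0.3],[0,0,0,0,-0.003,0,0.3]]])

```text
clock: 18.4
tcp_pos: [0.5514, -0.0099, 0.0266]
orientation: [0.71, -0.024, 0.703, 0.032]
wrist_force: [-0.9, 9.7, 0.7]
finger_gap: 0.0554
```

```bash
python3 - <<'E'
from h import *
st(); rel([.5515,-.0085,.0265],4.4)
snap('top','t10.png'); snap('side','s10.png')
a=cv2.imread('pics/t10.png')[160:220,180:280]; b=cv2.imread('pics/s10.png')[190:250,190:290]
cv2.imwrite('pics/z10.png',cv2.resize(np.vstack([a,b]),None,fx=5,fy=5,interpolation=cv2.INTER_CUBIC)[:600])
E
```

```text
{'clock': 18.4, 'joint_pos': [-0.1701, 0.4219, -0.3627, 0.7775, 0.0126, 1.3214], 'tcp_pos': [0.5514, -0.0099, 0.0266], 'orientation': [0.7104, -0.0243, 0.7026, 0.0318], 'wrist_force': [-0.8821, 9.6627, 0.696], 'ft_torque': [1.6927, 0.1799, -0.0722], 'finger_gap': 0.0554}
0 rot [0.0025, 0.0115, -0.0101] shift [0.0001, 0.0014, 0.0002]
180 rot [-3.139, 0.0158, 0.018] shift [0.0001, 0.0014, 0.0002]
axes
 [[ 0.011 -0.079  0.997]
 [ 0.011  0.997  0.079]
 [-1.     0.01   0.011]]
```

View pics/z10.png

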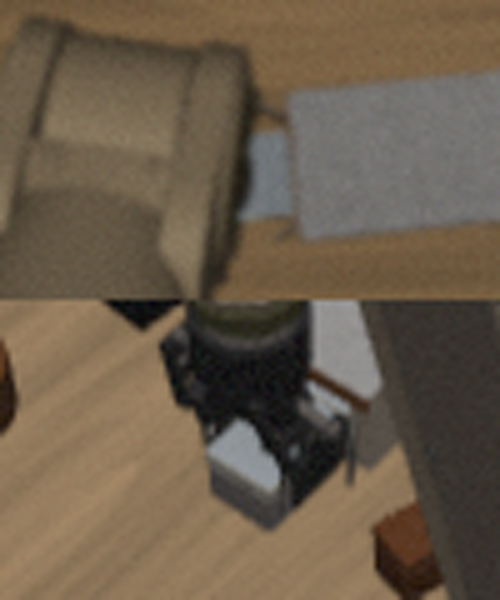

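step_arm(moves=[[[0,0,0,0.0005,-0.002,0,0.3],[0,0,0,0.001,-0.001,0,0.3],[0,0,0,0.001,0,0,0.3],[0,0,0,0.001,0,0,0.3]]])

```text
clock: 18.9
tcp_pos: [0.5514, -0.0097, 0.0259]
orientation: [0.71, -0.024, 0.703, 0.032]
wrist_force: [-1.9, 5.7, 3.4]
finger_gap: 0.0555
```

```bash
python3 - <<'E'
from h import *
st()
E
```

```text
{'clock': 18.9, 'joint_pos': [-0.1698, 0.4227, -0.3636, 0.7759, 0.0126, 1.3214], 'tcp_pos': [0.5514, -0.0097, 0.0259], 'orientation': [0.7104, -0.0244, 0.7026, 0.0318], 'wrist_force': [-1.9409, 5.6663, 3.3923], 'ft_torque': [0.8281, 0.391, -0.0188], 'finger_gap': 0.0555}
```

step_arm(moves=[[[0,0,0,0,0,0,0.75],[0,0,0,0,0,0,0.9],[0,0,0,0,0,0,1],[0,0,0,0,0,0,1],[0,0,0,0,0,0,1],[0,0,0,0,0,0,1]]])

```text
clock: 19.5
tcp_pos: [0.5514, -0.0099, 0.0258]
orientation: [0.71, -0.024, 0.703, 0.032]
wrist_force: [0.0, 0.5, 0.1]
finger_gap: 0.0857
```

```bash
python3 - <<'E'
from h import *
st()
snap('top','t11.png'); snap('side','s11.png')
a=cv2.imread('pics/t11.png')[160:220,180:280]; b=cv2.imread('pics/s11.png')[190:250,190:290]
cv2.imwrite('pics/z11.png',cv2.resize(np.vstack([a,b]),None,fx=5,fy=5,interpolation=cv2.INTER_CUBIC)[:600])
E
```

```text
{'clock': 19.5, 'joint_pos': [-0.17, 0.4228, -0.3635, 0.7758, 0.0124, 1.3215], 'tcp_pos': [0.5514, -0.0099, 0.0258], 'orientation': [0.7104, -0.0244, 0.7026, 0.0317], 'wrist_force': [0.0013, 0.5243, 0.146], 'ft_torque': [0.0303, -0.0188, -0.0406], 'finger_gap': 0.0857}
```

View pics/z11.png

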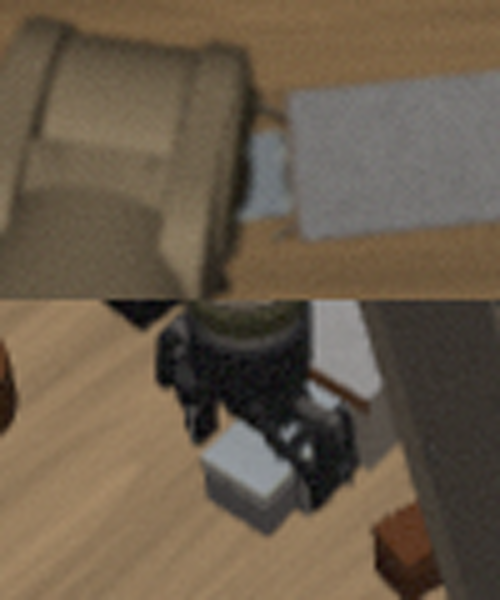

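The fingers are open and clear of the spare, which stands at (250,475) in the zoom. I'll lift straight up.

step_arm(moves=[[[0,0,0,-0.01,0,0,1],[0,0,0,-0.03,0,0,1],[0,0,0,-0.06,0,0,1],[0,0,0,-0.1,0,0,1],[0,0,0,-0.14,0,0,1],[0,0,0,-0.16,0,0,1],[0,0,0,-0.16,0.05,0,1],[0,0,0,-0.16,0.1,0,1],[0,0,0,-0.16,0.15,0,1],[0,0,0,-0.16,0.2,0,1],[0,0,0,-0.16,0.2,0,1]]])

```text
clock: 20.7
tcp_pos: [0.5327, 0.1934, 0.1888]
orientation: [0.711, -0.026, 0.702, 0.035]
wrist_force: [-0.2, -0.0, 0.1]
finger_gap: 0.0852
```

```bash
python3 - <<'E'
from h import *
st()
snap('top','t12.png'); snap('side','s12.png')
a=cv2.imread('pics/t12.png')[160:220,180:280]; b=cv2.imread('pics/s12.png')[190:250,190:290]
cv2.imwrite('pics/z12.png',cv2.resize(np.vstack([a,b]),None,fx=5,fy=5,interpolation=cv2.INTER_CUBIC)[:600])
for n,x,y in(('spare',.552,-.008),('c',.555,-.048)):
  for c,dx,dy in(('top',0,0),('side',-.003,.001)):
   print(n,c,refine(c,np.load('pics/%s.npz'%c)['im'],.05,x+dx,y+dy,np.radians(95),.04,.056))
print(refine('top',np.load('pics/top.npz')['im'],.077,.565,-.171,np.radians(94.4),.2,.094))
E
```

```text
{'clock': 20.7, 'joint_pos': [0.2012, 0.3057, -0.0967, 1.1546, 0.0104, 1.685], 'tcp_pos': [0.5327, 0.1934, 0.1888], 'orientation': [0.7107, -0.0264, 0.7021, 0.0352], 'wrist_force': [-0.191, -0.0065, 0.0745], 'ft_torque': [-0.0965, 0.0208, -0.003], 'finger_gap': 0.0852}
spare top [np.float64(0.5515), np.float64(-0.0042), np.float64(94.7), np.float64(-112.2)]
spare side [np.float64(0.5482), np.float64(-0.0032), np.float64(95.2), np.float64(-128.5)]
c top [np.float64(0.5541), np.float64(-0.0465), np.float64(93.9), np.float64(-96.8)]
c side [np.float64(0.5525), np.float64(-0.0578), np.float64(95.6), np.float64(-168.2)]
[np.float64(0.5652), np.float64(-0.1718), np.float64(94.3), np.float64(-110.6)]
```

View pics/z12.png

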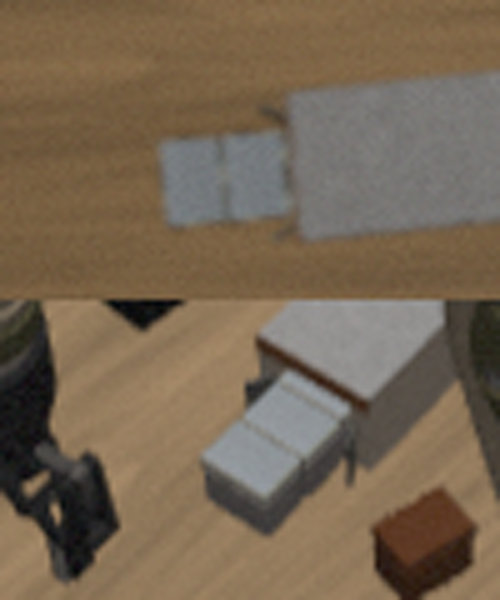

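View pics/t12.png

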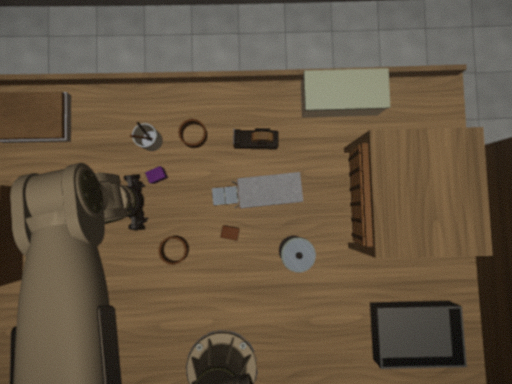

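The spare and tin_c look square and closed up in front of the mouth, at (225,195) in the top view, and the bystanders look unmoved. The quick release let the row spring back about 4 mm. I'll press it again lightly with closed fingers and back off slowly, so it settles firmly on the plate.

```bash
python3 - <<'E'
from h import *
rel([.5476,.052,.10],4.4)
E
```

```text
0 rot [0.006, 0.012, -0.0097] shift [0.0871, -0.1387, 0.0018]
180 rot [-3.1355, 0.0152, 0.0188] shift [0.0871, -0.1387, 0.0018]
axes
 [[ 0.011 -0.083  0.997]
 [ 0.011  0.997  0.083]
 [-1.     0.01   0.012]]
```

step_arm(force=20, moves=[[[0.006,0.012,-0.01,0,-0.04,0,0],[0.006,0.012,-0.01,0.01,-0.08,0,0],[0.006,0.012,-0.01,0.03,-0.12,0.001,0],[0.006,0.012,-0.01,0.06,-0.139,0.002,0],[0.006,0.012,-0.01,0.087,-0.139,0.002,0],[0.006,0.012,-0.01,0.087,-0.139,0.002,0],[0.006,0.012,-0.01,0.087,-0.139,0.002,0],[0.006,0.012,-0.01,0.087,-0.139,0.002,0]]])

```text
clock: 21.6
tcp_pos: [0.5489, 0.0515, 0.1018]
orientation: [0.707, -0.027, 0.706, 0.027]
wrist_force: [-0.2, 0.5, 0.1]
finger_gap: 0.0001
```

```bash
python3 - <<'E'
from h import *
st(); rel([.5476,.052,.026],4.4)
E
```

```text
{'clock': 21.6, 'joint_pos': [-0.052, 0.3483, -0.2617, 0.9584, -0.0004, 1.4424], 'tcp_pos': [0.5489, 0.0515, 0.1018], 'orientation': [0.7074, -0.0272, 0.7058, 0.0268], 'wrist_force': [-0.2228, 0.5303, 0.0775], 'ft_torque': [0.0039, 0.0315, -0.0262], 'finger_gap': 0.0001}
0 rot [-0.0003, 0.0023, 0.0007] shift [0.0758, 0.0007, -0.0014]
180 rot [3.1413, 0.001, -0.0037] shift [0.0758, 0.0007, -0.0014]
axes
 [[ 0.002 -0.076  0.997]
 [-0.     0.997  0.076]
 [-1.    -0.001  0.002]]
```

step_arm(moves=[[[0,0.002,0,0.03,0,-0.001,0],[0,0.002,0,0.055,0,-0.001,0],[0,0.002,0,0.07,0,-0.001,0],[0,0.002,0,0.075,0,-0.001,0],[0,0.002,0,0.075,0,-0.001,0]]])

```text
clock: 22.1
tcp_pos: [0.5486, 0.0517, 0.0275]
orientation: [0.707, -0.028, 0.706, 0.027]
wrist_force: [-0.1, 0.3, 0.8]
finger_gap: 0.0002
```

```bash
python3 - <<'E'
from h import *
st()
snap('side','s13.png')
b=cv2.imread('pics/s13.png')[180:260,170:290]
cv2.imwrite('pics/z13.png',cv2.resize(b,None,fx=6,fy=6,interpolation=cv2.INTER_CUBIC))
E
```

```text
{'clock': 22.1, 'joint_pos': [-0.0515, 0.4258, -0.3532, 0.7905, -0.0006, 1.4422], 'tcp_pos': [0.5486, 0.0517, 0.0275], 'orientation': [0.707, -0.0275, 0.7062, 0.027], 'wrist_force': [-0.0719, 0.327, 0.7769], 'ft_torque': [-0.0141, -0.0364, 0.0083], 'finger_gap': 0.0002}
```

View pics/z13.png

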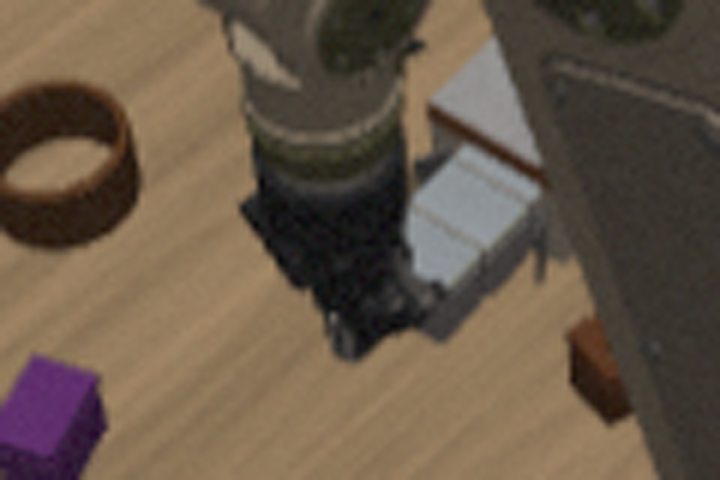

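The shut fingers stand behind the spare with a gap to it. I'll advance.

step_arm(moves=[[[0,0,0,0.001,-0.004,0,0],[0,0,0,0.001,-0.008,0,0],[0,0,0,0.001,-0.012,0,0],[0,0,0,0.001,-0.016,0,0],[0,0,0,0.001,-0.018,0,0],[0,0,0,0.001,-0.018,0,0]]])

```text
clock: 22.75
tcp_pos: [0.5505, 0.0332, 0.0271]
orientation: [0.707, -0.027, 0.706, 0.027]
wrist_force: [0.4, -0.2, 0.4]
finger_gap: 0.0001
```

step_arm(moves=[[[0,0,0,0,-0.001,0,0],[0,0,0,0,-0.002,0,0],[0,0,0,0,-0.003,0,0]]])

```text
clock: 23.05
tcp_pos: [0.5506, 0.0302, 0.0271]
orientation: [0.707, -0.027, 0.706, 0.027]
wrist_force: [-0.4, -0.7, -0.9]
finger_gap: -0.0002
```

step_arm(moves=[[[0,0,0,0,-0.001,0,0],[0,0,0,0,-0.002,0,0],[0,0,0,0,-0.003,0,0]]])

```text
clock: 23.35
tcp_pos: [0.5509, 0.0271, 0.0271]
orientation: [0.707, -0.027, 0.706, 0.027]
wrist_force: [0.0, -0.2, -0.1]
finger_gap: -0.0
```

step_arm(moves=[[[0,0,0,0,-0.001,-0.0003,0],[0,0,0,0,-0.002,-0.0005,0]]])

```text
clock: 23.55
tcp_pos: [0.5506, 0.0264, 0.0271]
orientation: [0.707, -0.027, 0.706, 0.028]
wrist_force: [1.3, 7.1, 0.7]
finger_gap: -0.0
```

step_arm(moves=[[[0,0,0,0,-0.001,0,0],[0,0,0,0,-0.002,0,0]]])

```text
clock: 23.75
tcp_pos: [0.5505, 0.0259, 0.0272]
orientation: [0.707, -0.026, 0.706, 0.03]
wrist_force: [0.6, 7.4, 0.7]
finger_gap: 0.0001
```

step_arm(moves=[[[0,0,0,0,-0.001,0,0],[0,0,0,0,-0.002,0,0]]])

```text
clock: 23.95
tcp_pos: [0.5505, 0.0254, 0.0272]
orientation: [0.707, -0.025, 0.706, 0.031]
wrist_force: [0.1, 8.4, 1.8]
finger_gap: -0.0002
```

Force rose to 7 N as soon as the fingers touched, so the row was already resting on the plate. I'll back off slowly.

step_arm(moves=[[[0,0,0,0,-0.0015,0,0],[0,0,0,0,-0.001,0,0],[0,0,0,0,-0.0005,0,0],[0,0,0,0,0,0,0],[0,0,0,0,0.0005,0,0],[0,0,0,0,0.001,0,0],[0,0,0,0,0.0015,0,0],[0,0,0,0,0.002,0,0],[0,0,0,0,0.003,0,0],[0,0,0,0,0.005,0,0],[0,0,0,0,0.012,0,0],[0,0,0,0,0.02,0,0]]])

```text
clock: 25.15
tcp_pos: [0.5489, 0.0458, 0.0274]
orientation: [0.707, -0.025, 0.706, 0.031]
wrist_force: [-0.3, 0.4, -0.5]
finger_gap: -0.0004
```

step_arm(moves=[[[0,0,0,0,0.01,0,0],[0,0,0,-0.04,0.02,0,0],[0,0,0,-0.08,0.05,0,0],[0,0,0,-0.12,0.09,0,0],[0,0,0,-0.16,0.13,0,0],[0,0,0,-0.16,0.17,0,0],[0,0,0,-0.16,0.2,0,0],[0,0,0,-0.16,0.2,0,0]]])

```text
clock: 25.95
tcp_pos: [0.5319, 0.2484, 0.1898]
orientation: [0.708, -0.027, 0.705, 0.034]
wrist_force: [0.1, -0.8, -0.1]
finger_gap: 0.0004
```

```bash
python3 - <<'E'
from h import *
st()
t0=np.load('pics/top.npz')['im'];
snap('top','t14.png'); snap('side','s14.png')
a=cv2.imread('pics/t14.png')[160:220,180:280]; b=cv2.imread('pics/s14.png')[190:250,190:290]
cv2.imwrite('pics/z14.png',cv2.resize(np.vstack([a,b]),None,fx=5,fy=5,interpolation=cv2.INTER_CUBIC)[:600])
im=np.load('pics/top.npz')['im']
print(refine('top',im,.05,.552,-.006,np.radians(95),.04,.056),refine('side',np.load('pics/side.npz')['im'],.05,.549,-.005,np.radians(95),.04,.056))
A=cv2.imread('pics/top0.png').astype(int); B=cv2.imread('pics/t14.png').astype(int); D=cv2.absdiff(cv2.GaussianBlur(A.astype(np.uint8),(0,0),1),cv2.GaussianBlur(B.astype(np.uint8),(0,0),1)).max(2)
for n,(u,v) in dict(disp=(256,139),rn=(174,249),rf=(193,133),can=(298,255),pot=(145,134)).items(): print(n,D[v-20:v+20,u-22:u+22].max())
E
```

```text
{'clock': 25.95, 'joint_pos': [0.2959, 0.3496, -0.032, 1.1827, 0.0087, 1.7812], 'tcp_pos': [0.5319, 0.2484, 0.1898], 'orientation': [0.7079, -0.0266, 0.705, 0.0338], 'wrist_force': [0.1215, -0.7839, -0.0544], 'ft_torque': [-0.0214, 0.0275, -0.0078], 'finger_gap': 0.0004}
[np.float64(0.5513), np.float64(-0.0057), np.float64(93.4), np.float64(-107.6)] [np.float64(0.5479), np.float64(-0.0044), np.float64(93.9), np.float64(-130.4)]
disp 4
rn 4
rf 3
can 4
pot 3
```

View pics/z14.png

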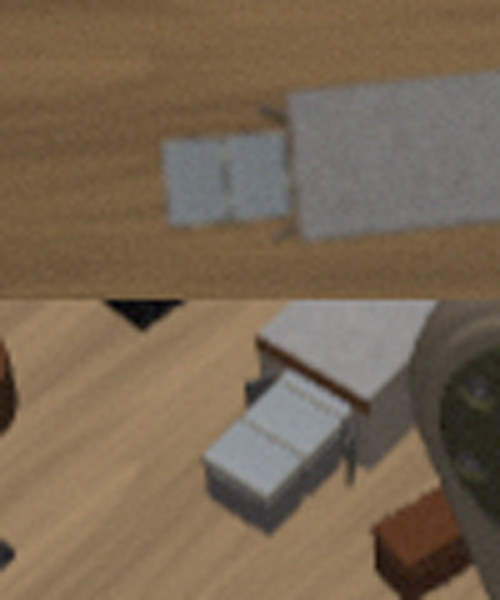

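The spare and tin_c are closed up and square at the mouth, and they stayed put after the slow release. The bystanders show no image change. Handing in.

```bash
python3 -c "
from workcell import env
print(env.hand_in())"
```

```text
the job is handed in; nothing more can be done
None
```

The job is handed in at about 26 s of the 70 s allowed. All four tins are upright in the cubby line and should be resting on the plate, but no verdict is reported.

**What I did:**
- I gripped the spare across its 56 mm, set it down in line behind tin_c, and pushed the row with the spare still held.
- Friction ran at about 3.3 N. The plate was felt about 70 mm in.
- I pressed until the wrist read 8–9.7 N, so about 5–6.5 N on the plate and roughly 5 mm of give. I held that for about a second, then let go.
- The row sprang back about 4 mm on that release. I pressed it again lightly with shut fingers, up to 8.4 N at the wrist, and backed off slowly. The force rose to 7 N as soon as the fingers touched, so the row was already on the plate.

**Last checks:**
- **Spare:** it ended about 1 mm off the cubby's axis and within 0.02 rad of it. It sits 1.3 mm deeper than after the first release, so the second press held.
- **Gaps:** the visible spare and tin_c sit square with no more than a thin seam. After the first release the top view put their centres 42 mm apart, but the side view gave an unusable fit for tin_c.
- **Not visible:** tin_a and tin_b are hidden under the roof, so their final spacing and the resting force on the plate are inferred from the forces felt.
- **Bystanders:** the top view shows no change around any of the five.
- **Disagreement:** the two cameras differ by about 3 mm in x, as calibration error would explain. I mostly used the top camera, which matched where the gripper closed on the spare to about 1 mm.

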